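# Unbox the jewellery polisher and hold its dial at full speed

### The job

Test the new jewellery polisher in its carton: fold both carton flaps outwards, well past upright, so that they stay open, and only then press the thumb bar of the polisher's spring-return dial down with the fingertips, past the first and second clicks to the third. Finish while still holding it down at the third click: do not let go at the end. Leave the small things inside and right beside the carton where they are.

Things in the scene. Friction and masses are not known exactly. Their poses are not given: they have to be found in the camera images.
- carton: open-topped cardboard carton that does not move on the table, 240 mm (own x) x 250 mm (own y) x 110 mm high, walls and floor 4 mm; origin at the centre of its underside. Its flaps hinge on the top edges of its +y (left) and -y (right) walls; the other two flaps already hang down outside
- flap_left (a joint): left flap: a 234 x 90 mm, 3 mm thick cardboard panel hinged on the carton's +y wall. 0 = shut (level over the carton), pi/2 = upright, 2.6 rad = folded fully outwards (stop). Starts ajar at 0.6 to 1.0 rad; a stiff crease keeps it wherever it is left, and about 1 N at its free edge (3 N close to the crease) moves it. Its edge must be led up and outwards along its arc: pushed straight sideways it can jam by friction
- flap_right (a joint): right flap: a 234 x 90 mm, 3 mm thick cardboard panel hinged on the carton's -y wall. 0 = shut (level over the carton), pi/2 = upright, 2.6 rad = folded fully outwards (stop). Starts ajar at 0.6 to 1.0 rad; a stiff crease keeps it wherever it is left, and about 1 N at its free edge (3 N close to the crease) moves it. Its edge must be led up and outwards along its arc: pushed straight sideways it can jam by friction
- flap_left_hinge (a point): middle of the left flap's hinge line: carton rim, 110 mm above the table, 125 mm to own +y of the carton's centre (axes as the carton's)
- flap_right_hinge (a point): middle of the right flap's hinge line: carton rim, 110 mm above the table, 125 mm to own -y of the carton's centre (axes as the carton's)
- flap_left_edge (a point): middle of the left flap's free edge (moves with the flap), 90 mm from its hinge line; with both flaps as at the start there is a gap of at least 100 mm between the two free edges
- flap_right_edge (a point): middle of the right flap's free edge (moves with the flap), 90 mm from its hinge line
- dial_axis (a point): centre of the dial of the small white polisher (130 x 80 mm, 58 mm high) that is fixed on the carton's floor near its middle, any way round. The dial is a black drum, 48 mm across and 30 mm wide, whose axle lies level along this frame's y, 74 mm above the table; its thumb lever points to this frame's -x. The polisher's deck under the thumb bar is 34 mm above the table
- dial_bar (a point): centre of the bare aluminium thumb bar at the end of the dial's lever: a level round bar 16 mm thick and 48 mm long, along the dial's axle, 55 mm out from the axle. At rest the lever rises 0.45 rad above level, so the bar's centre is 50 mm to the dial_axis frame's -x, 98 mm above the table; at the third click it is 53 mm out and 59 mm above the table (39 mm lower)
- dial (a joint): angle (rad) by which the thumb bar has been pressed down: 0 = sprung-up rest, clicks at 0.225, 0.475 and 0.725 (bar 12, 25 and 39 mm below its rest height), end stop at 0.78 (42 mm). It always springs back to 0 when let go. A push on the bar of 6 N passes into the first click, 7.5 N into the second, 9 N into the third; at the third it rests on a push of 5 to 10 N and less than that lets it spring back; over 10 N brings it to the end stop, which still counts as the third click
- paste_jar: small glass jar with a black cap, 36 mm across, 50 mm high, standing in a corner of the carton; bystander, origin at the centre of its underside
- pad_tin: flat aluminium tin, 40 mm across, 22 mm high, in the opposite corner of the carton; bystander, origin at the centre of its underside
- ring_box: grey hinged ring box, 50 x 50 x 37 mm, on the table in front of the carton; bystander, origin at the centre of its underside
- gift_tin: round wooden tin, 70 mm across, 50 mm high, on the table behind the carton; bystander, origin at the centre of its underside
Mind the look-alikes: they are no part of the job. Leave any green look-alike of the part that bears dial_axis alone.

How it is judged:
By the outcome, as a careful person would: the job done as asked, in the order asked, and still so for the second after the job is handed in, while the arm keeps its last pose, push and grip.
It also fails if it takes over 61 s, if anything falls off the work surface, if the arm or the gripper's body presses on something with over 40 N, if the wrist force passes 120 N, or if a joint passes its speed limit or range.

### The arm

A 6-joint arm with a two-finger parallel gripper is mounted at the origin on the work surface. World frame = base frame: x ahead of the robot, y to its left, z up, the work surface at z = 0. Lengths are in mm, angles in rad, forces in N, time in s.
With the tool pointing down it reaches from about 375 to 900 mm from the base axis. Payload 3.1 kg.
Tool frame: the origin (TCP) lies midway between the tips of the shut fingers; the grasp point (between the pads) lies 19 mm behind it; z points along the fingers, y is the line along which they close (so a half turn about z gives the same grasp; the last joint's range is limited). The gripper opens to 85 mm and grips with 20 to 120 N. Pads are 22 mm wide; open, the fingers measure 114 mm over their backs; the gripper's body (76 mm by 85 mm) begins 54 mm behind the grasp point. The pads swing forward as they close: fully open they stand 13 mm farther back than shut.
Start: joints at [-1.321, 0.527, 1.433, -0, 1.181, -0.178], TCP at [259.313, -568.642, 231.31] pointing down, gripper open.
Joint ranges: [-3.08, 3.08], [-0.75, 2.2], [0.22, 2.44], [-1.43, 4.57], [0, 2.65], [-2.85, 2.85]. Speed limits (rad/s): [2.79, 2.79, 3.14, 3.14, 3.14, 3.14].

### API

Orientations are given as a unit quaternion [w, x, y, z].
In Python, from bench import env gives the robot as it stands.
- The arm moves only by the tool apply_moves, never from a script. Its argument "rows" is a list of rows, each a list of 3 entries, a list of its own where there are three numbers: the shift along the world's x, y, z each as a share of 50 mm, from -1 to 1, then the turn about the world's z as a share of 360 degrees, from -1 to 1, then the gripper's target within -1 to 1 (shut at 1, half-way at 0, fully open at -1). In form: [[[tx, ty, tz], turn, claw], ...]. A call has 1 to 12 rows; each row shifts and turns the commanded pose from where the row before left it; what a row does not reach is not made up. A row lasts 1/8 s, in which the tool goes at most 62.5 mm and 10.7 degrees, less where a joint would pass 70% of its speed; a pose out of reach is approached as far as the arm can. A call with a number of a shift or a turn outside -1 to 1 is refused whole. A call with a gripper value outside its range is refused whole. The fingers move at their own pace and stop on an object; "newtons" is the grip in N (left out, the last holds). Time passes only in rows, so rows that do not move let the fingers close. It gives the time, the measured TCP pose, the force, the opening and the grip force at its end, in the units of the state.
- env.observe(): the state, without advancing time (a new reading comes with each control period).
- env.grab_frame(name): name is "scene" or "top" or "wrist"; returns the picture (480x640x3 uint8, red, green, blue); there is no depth.
- env.calibration(name): a dict with "fov_y" (degrees; the focal length in pixels is half the picture's height over the tangent of half this angle, whatever the lens; pixels are square), "cx", "cy" (the principal point, pixels), "R" (3x3) and "t" (3): a world point X has camera coordinates R X + t. Camera axes: x right, y down, z forward; pixel columns grow to the right and rows downward; lengths in mm; the calibration is good to about 2 mm. A picture is of the moment at which its call begins: read the wrist's pose just before it. calibration takes no time and is no camera call; for the wrist camera it gives the pose at the moment of the call.
- env.sign_off(): hands the job in; it is judged then, once.
Trained networks look in the newest picture that a camera, given by its name, has taken for a name from the list of things; names that differ only in an ending like _2 or _b are one class to them, and where a whole thing is asked for, a point or a joint stands for the part that bears it (a point fixed in the world has none). Each returns a list of dicts, best first, with "p" (0 to 1); they miss things now and then, are a little off and sometimes report something else, mostly with a low value. They report only what shows in the picture. A call takes as long as a camera call. They do not tell look-alikes from the thing itself.
- env.look_for(label, camera): "box" ([left, top, right, bottom] in pixels, round what is visible of it).
- env.landmark_of(label, camera): "at" ([column, row] in pixels: a listed point, or the origin of a listed thing).
The state is a dict: "t": time; "qpos": joint angles; "joint_vel": joint speeds; "effort": joint torques, N m; "tool_pos": TCP position; "eef_rot": TCP orientation; "force": force on the tool from outside, world axes, zero at the start; "moment": the same for the moment, N m; "opening": opening from 0.0 (shut) to 1.0 (fully open); "finger_force": force on a finger pad.
Only numpy, scipy, OpenCV 4.12 (cv2) and the standard library are available. Lean on these libraries where they do the work, as an engineer would, in place of code of your own. Each camera call takes 0.05 s, during which the arm holds its last target. There are 200 camera calls.

## Working session

There is one attempt and no reset: what is moved stays moved. The work goes in short steps, Python scripts to look and compute and a tool call to move; the robot and the scene stay as the last step left them, time stands still between calls to the robot, and variables do not carry over. Pictures are saved under pics/ and viewed, at most 10 in all, crops included, and the job is handed in when it is done.

Besides the shell and the picture viewer there is one more tool, called as name([rows], argument=value, ...), one row to a line, values as JSON. apply_moves: Moves the arm, as the interface text tells. Shift numbers are shares of 50 mm and turn numbers shares of 360 degrees, none past 1 either way. Its arguments: {"type":"object","properties":{"rows":{"type":"array","items":{"type":"array"}},"newtons":{"type":"number"}},"required":["rows"]}

```bash
ls; mkdir -p pics; cat > h.py <<'E'
import numpy as np, cv2
from bench import env
def ray(c,px):
    K=env.calibration(c);f=240/np.tan(np.radians(K["fov_y"])/2)
    R=np.array(K["R"]);t=np.array(K["t"])
    d=R.T@np.array([(px[0]-K["cx"])/f,(px[1]-K["cy"])/f,1]);return -R.T@t,d
def atz(c,px,z):
    o,d=ray(c,px);return (o+d*(z-o[2])/d[2]).round(1)
def proj(c,X):
    K=env.calibration(c);f=240/np.tan(np.radians(K["fov_y"])/2)
    p=np.array(K["R"])@np.array(X)+np.array(K["t"]);return p[:2]/p[2]*f+[K["cx"],K["cy"]]
def tri(a,pa,b,pb):
    o,d=ray(a,pa);q,e=ray(b,pb)
    s=np.linalg.lstsq(np.c_[d,-e],q-o,rcond=None)[0]
    A=o+d*s[0];B=q+e*s[1];return ((A+B)/2).round(1),np.linalg.norm(A-B).round(1)
def pic(c,n):
    im=np.array(env.grab_frame(c));cv2.imwrite("pics/"+n+".png",im[:,:,::-1]);return im
E
python3 - <<'E'
from h import *
for c in("scene","top"):
    pic(c,c+"0")
    for l in "carton flap_left_hinge flap_right_hinge flap_left_edge flap_right_edge dial_axis dial_bar paste_jar pad_tin ring_box gift_tin".split():
        print(c,l,[(np.round(r["at"]),round(r["p"],2)) for r in env.landmark_of(l,c)[:3]])
print(env.observe())
E
```

```text
pics
scene carton []
scene flap_left_hinge [(array([274., 174.]), 0.57), (array([208., 292.]), 0.35)]
scene flap_right_hinge [(array([206., 293.]), 0.76)]
scene flap_left_edge [(array([256., 162.]), 0.72)]
scene flap_right_edge [(array([221., 220.]), 0.78)]
scene dial_axis [(array([448., 205.]), 0.95)]
scene dial_bar [(array([426., 180.]), 0.58), (array([236., 217.]), 0.48), (array([362., 316.]), 0.37)]
scene paste_jar [(array([218., 227.]), 0.5)]
scene pad_tin []
scene ring_box [(array([363., 316.]), 0.37)]
scene gift_tin [(array([361., 318.]), 0.95)]
top carton []
top flap_left_hinge [(array([287., 310.]), 0.61), (array([380., 374.]), 0.36)]
top flap_right_hinge [(array([426., 246.]), 0.64)]
top flap_left_edge [(array([325., 297.]), 0.88)]
top flap_right_edge [(array([398., 263.]), 0.91), (array([353., 295.]), 0.43)]
top dial_axis [(array([353., 264.]), 0.64), (array([200., 172.]), 0.56)]
top dial_bar [(array([355., 295.]), 0.85), (array([188., 196.]), 0.6)]
top paste_jar []
top pad_tin [(array([376., 210.]), 0.6), (array([426., 246.]), 0.48), (array([395., 264.]), 0.28)]
top ring_box [(array([381., 371.]), 0.6)]
top gift_tin [(array([329., 186.]), 0.84)]
{'t': 1.2, 'qpos': array([-1.32149753e+00,  5.27495513e-01,  1.43265484e+00, -2.94724396e-05,
        1.18141553e+00, -1.78511035e-01]), 'joint_vel': array([ 0.00022276,  0.00151845,  0.00222517,  0.00032331, -0.00059187,
       -0.00122818]), 'effort': array([-5.54591952e-04, -4.42333138e+01, -1.78421795e+01, -2.85570541e-04,
        8.67502204e-04,  5.51006067e-06]), 'tool_pos': array([ 259.31145339, -568.66305247,  231.32756835]), 'eef_rot': array([ 1.38598751e-05,  9.77208254e-01,  2.12282894e-01, -1.31509887e-05]), 'force': array([ 0.72577783, -0.06301152, -0.25538844]), 'moment': array([-0.01778706, -0.02940643,  0.01269999]), 'finger_force': 0.0, 'opening': 1.0066763837364123}
```

View pics/top0.png

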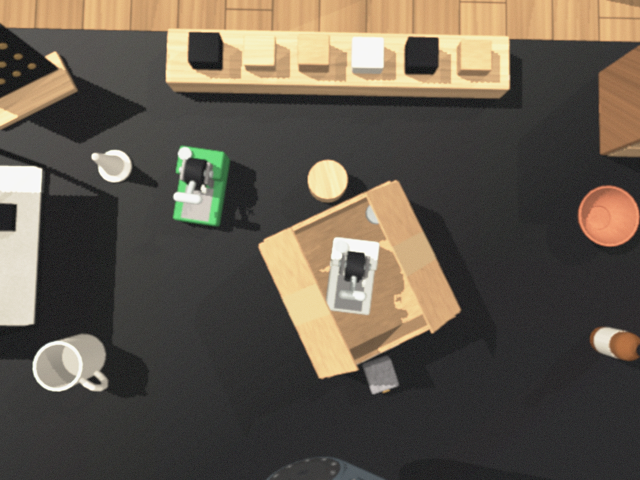

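View pics/scene0.png

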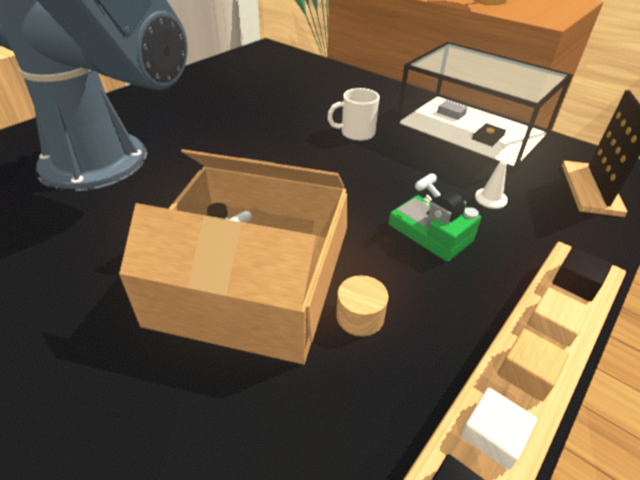

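```bash
python3 - <<'E'
from h import *
for n,p,z in[("Lh",(287,310),110),("Rh",(426,246),110),("bar",(355,295),98),("axis",(353,264),74),("ring",(381,371),0),("gift",(329,186),25)]:
    print(n,atz("top",p,z))
print(tri("top",(325,297),"scene",(256,162)),tri("top",(398,263),"scene",(221,220)),tri("top",(426,246),"scene",(206,293)),tri("top",(355,295),"scene",(236,217)),tri("top",(287,310),"scene",(274,174)))
for c in("top","scene"):
    K=env.calibration(c);print(c,ray(c,(320,240))[0].round())
E
```

```text
Lh [448.7 100.6 110. ]
Rh [ 556.5 -125.4  110. ]
bar [473.9 -10.6  98. ]
axis [525.   -8.4  74. ]
ring [329.6 -67.7   0. ]
gift [666.4  33.7  25. ]
(array([474.9,  39.9, 177.6]), np.float64(1.2)) (array([527.2, -70.3, 169.3]), np.float64(1.6)) (array([ 555.6, -127.7,  105.4]), np.float64(3.3)) (array([475. ,  -9.3, 107.4]), np.float64(1.4)) (array([448.5,  99.5, 115.1]), np.float64(2.1))
top [526.  53. 912.]
scene [ 884. -319.  525.]
```

The top view shows the carton yawed about 25°. The white polisher's bar is at pixel (355,295), with its lever toward the robot, and the flap edges are at (325,297) and (398,263). The green look-alike at (200,172) is well clear. In the scene view both flaps stand ajar at about 0.8 rad. The tool is already aligned with the carton, so I'm going above the gap.

apply_moves([
  [[0.4,0.92,0],0,1],
  [[0.4,0.92,0],0,1],
  [[0.4,0.92,0],0,1],
  [[0.4,0.92,0],0,1],
  [[0.4,0.92,0],0,1],
  [[0.4,0.92,0],0,1],
  [[0.4,0.92,0],0,1],
  [[0.4,0.92,0],0,1],
  [[0.4,0.92,0],0,1],
  [[0.4,0.92,0],0,1],
  [[0.4,0.92,0],0,1],
  [[0.4,0.92,0],0,1],
])

```text
t: 2.7
tool_pos: [500.0, -15.1, 231.6]
eef_rot: [0.0, 0.977, 0.212, 0.0]
force: [0.4, -0.3, 1.5]
opening: -0.001
finger_force: 0.0
```

```bash
python3 - <<'E'
from h import *
pic("wrist","w1")
for l in "flap_left_hinge flap_right_hinge flap_left_edge flap_right_edge dial_axis dial_bar".split():
    z=110 if "hinge" in l else 173 if "edge" in l else 98 if "bar" in l else 74
    print(l,[(np.round(r["at"]),round(r["p"],2),atz("wrist",r["at"],z)) for r in env.landmark_of(l,"wrist")[:3]])
s=env.observe();print(s["t"],s["tool_pos"],s["eef_rot"],s["force"],ray("wrist",(320,240)))
E
```

```text
flap_left_hinge [(array([131., 230.]), 0.83, array([447.9,  97.7, 110. ]))]
flap_right_hinge [(array([517., 224.]), 0.68, array([ 555.4, -129.7,  110. ]))]
flap_left_edge [(array([191., 265.]), 0.92, array([470.9,  42.3, 173. ]))]
flap_right_edge [(array([442., 256.]), 0.89, array([527.6, -71.5, 173. ]))]
dial_axis [(array([332., 185.]), 0.75, array([521.7, -17.1,  74. ]))]
dial_bar [(array([295., 253.]), 0.73, array([471.8, -11.4,  98. ]))]
3.05 [498.94161359 -17.65617746 231.29254135] [ 1.04540475e-04  9.77355270e-01  2.11604875e-01 -2.04580432e-04] [ 0.07585456 -0.02503907 -0.88470079] (array([569.09839159,  14.22386268, 373.91732361]), array([-0.28033251, -0.12948371, -0.95115018]))
```

View pics/w1.png

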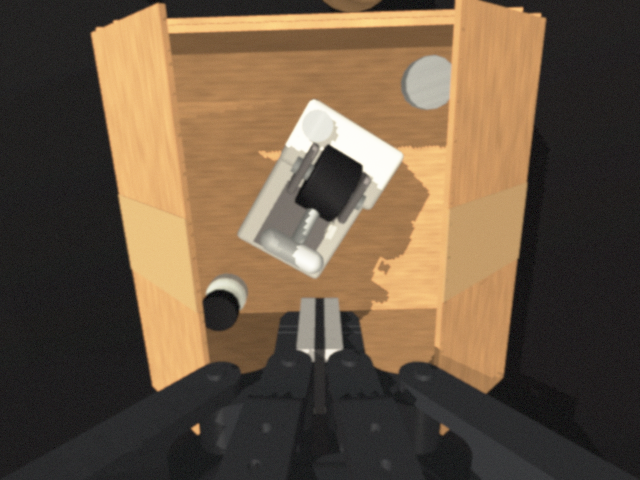

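The wrist view confirms the estimates. The bar is at about (292,252), the drum at (330,183), the flap edges at (191,265) and (442,256), and the shut fingertips are about 16 mm wide. I'm leading the left flap up along its arc.

apply_moves([
  [[-0.19,0.4,-0.76],0,1],
  [[-0.19,0.4,-0.76],0,1],
  [[-0.1,0.22,0],0,1],
  [[-0.06,0.13,0.12],0,1],
  [[-0.064,0.134,0.1],0,1],
  [[-0.065,0.137,0.09],0,1],
  [[-0.072,0.152,0.07],0,1],
  [[-0.074,0.155,0.06],0,1],
  [[-0.075,0.157,0.04],0,1],
  [[-0.063,0.132,0.02],0,1],
  [[-0.07,0.145,0],0,1],
  [[-0.07,0.145,0],0,1],
])

```text
t: 4.55
tool_pos: [444.3, 99.2, 180.2]
eef_rot: [-0.0, 0.977, 0.212, -0.0]
force: [-0.1, -0.2, -1.1]
opening: -0.001
finger_force: 0.3
```

apply_moves([
  [[-0.07,0.145,-0.04],0,1],
  [[-0.06,0.126,-0.04],0,1],
  [[-0.052,0.108,-0.05],0,1],
  [[-0.052,0.108,-0.06],0,1],
  [[-0.052,0.108,-0.08],0,1],
  [[-0.047,0.1,-0.09],0,1],
  [[-0.044,0.092,-0.1],0,1],
  [[-0.03,0.06,-0.08],0,1],
  [[-0.026,0.054,-0.08],0,1],
  [[0,0,0],0,1],
])

```text
t: 5.8
tool_pos: [422.6, 144.0, 149.0]
eef_rot: [-0.0, 0.977, 0.212, -0.0]
force: [0.0, -0.3, -0.6]
opening: -0.001
finger_force: 0.0
```

```bash
python3 - <<'E'
from h import *
s=env.observe();print(s["t"],s["tool_pos"],s["force"])
pic("scene","s2");pic("top","t2")
a=env.landmark_of("flap_left_edge","top");b=env.landmark_of("flap_left_edge","scene");print(a,b)
if a and b: print(tri("top",a[0]["at"],"scene",b[0]["at"]))
E
```

```text
5.8 [422.61848351 143.96994165 148.96639162] [ 0.00061744 -0.26748375 -0.58640453]
[] [{'at': [285.8, 126.5], 'p': 0.58}]
```

View pics/s2.png

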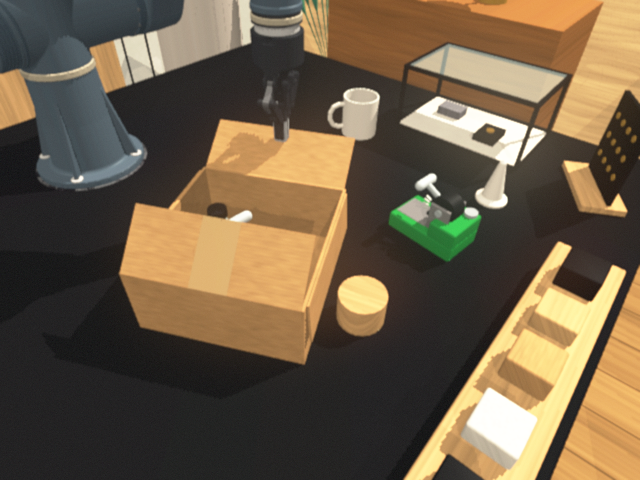

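The scene view shows the left flap leaning well outward, and the tip geometry gives about 2.55 rad. Now the right flap.

apply_moves([
  [[0.09,-0.18,0.8],0,1],
  [[0.39,-0.81,0.8],0,1],
  [[0.43,-0.9,0],0,1],
  [[0.43,-0.9,0],0,1],
  [[0.17,-0.36,0],0,1],
  [[0.19,-0.4,-0.74],0,1],
  [[0.19,-0.4,-0.74],0,1],
  [[0.1,-0.22,0],0,1],
  [[0.06,-0.13,0.12],0,1],
  [[0.064,-0.134,0.1],0,1],
  [[0.065,-0.137,0.09],0,1],
  [[0.072,-0.152,0.07],0,1],
])

```text
t: 7.5
tool_pos: [536.4, -92.6, 175.7]
eef_rot: [0.001, 0.977, 0.212, 0.001]
force: [-0.2, 2.0, 0.4]
opening: 0.002
finger_force: 0.4
```

apply_moves([
  [[0.074,-0.155,0.06],0,1],
  [[0.075,-0.157,0.04],0,1],
  [[0.063,-0.132,0.02],0,1],
  [[0.07,-0.145,0],0,1],
  [[0.07,-0.145,0],0,1],
  [[0.07,-0.145,-0.04],0,1],
  [[0.06,-0.126,-0.04],0,1],
  [[0.052,-0.108,-0.05],0,1],
  [[0.052,-0.108,-0.06],0,1],
  [[0.052,-0.108,-0.08],0,1],
  [[0.047,-0.1,-0.09],0,1],
  [[0.044,-0.092,-0.1],0,1],
])

```text
t: 9.0
tool_pos: [572.3, -168.8, 157.0]
eef_rot: [0.0, 0.977, 0.212, 0.0]
force: [-0.3, 0.5, 0.6]
opening: 0.001
finger_force: 0.3
```

apply_moves([
  [[0.03,-0.06,-0.08],0,1],
  [[0.026,-0.054,-0.08],0,1],
  [[0,0,0],0,1],
])

```text
t: 9.38
tool_pos: [574.6, -174.2, 148.8]
eef_rot: [-0.0, 0.977, 0.212, -0.0]
force: [0.6, -0.1, 0.1]
opening: 0.005
finger_force: 0.0
```

apply_moves([
  [[-0.09,0.18,0.8],0,1],
  [[-0.35,0.6,0.8],0,1],
  [[-0.53,0.83,0],0,1],
  [[-0.53,0.83,0],0,1],
  [[-0.53,0.83,0],0,1],
  [[0,0,0],0,1],
])

```text
t: 10.12
tool_pos: [470.1, -7.8, 229.3]
eef_rot: [-0.001, 0.977, 0.214, -0.001]
force: [-0.1, 0.3, 0.1]
opening: -0.001
finger_force: 0.0
```

```bash
python3 - <<'E'
from h import *
s=env.observe();print(s["t"],s["tool_pos"],s["force"])
pic("wrist","w3");
for l,z in(("dial_bar",98),("dial_axis",74)):
    print([(r["at"],r["p"],atz("wrist",r["at"],z)) for r in env.landmark_of(l,"wrist")])
pic("top","t3");pic("scene","s3")
for l,z in(("dial_bar",98),("dial_axis",74)):
    print([(r["at"],r["p"],atz("top",r["at"],z)) for r in env.landmark_of(l,"top")])
a=np.vstack([cv2.imread("pics/w3.png")[:300,:],cv2.imread("pics/s3.png")[100:380,:]]);cv2.imwrite("pics/m3.png",a)
E
```

```text
10.125 [470.10037101  -7.78172582 229.28276938] [-0.06660301  0.31952956  0.13640749]
[([321.3, 220.3], 0.95, array([476.2, -11. ,  98. ]))]
[([361.3, 147.5], 0.93, array([529.8, -17.9,  74. ]))]
[([188.9, 199.8], 0.57, array([627.3, 268.4,  98. ]))]
[([196.1, 170.3], 0.86, array([681.6, 264.1,  74. ])), ([352.4, 266.7], 0.82, array([520.4,  -7.4,  74. ]))]
```

View pics/m3.png

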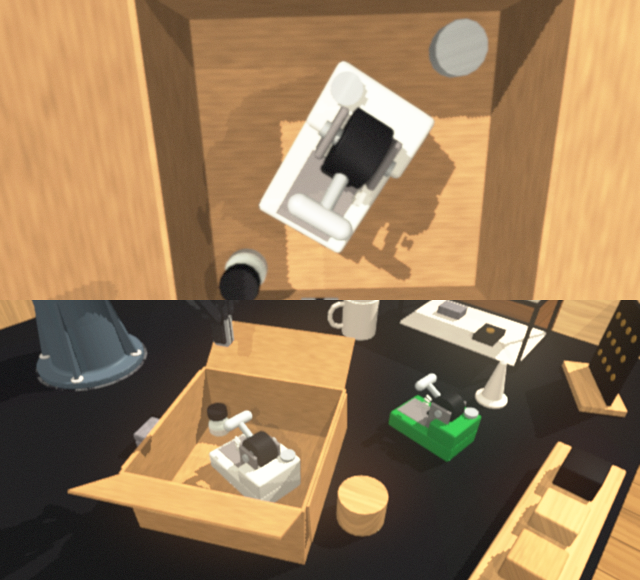

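Both flaps are folded far outward, and the bystanders (tin, jar, wooden tin and ring box) look undisturbed. The bar is at wrist pixel (321,220), about (475,-11) mm. I'm pressing down onto it.

apply_moves([
  [[0.06,-0.06,-0.8],0,1],
  [[0,0,-0.8],0,1],
  [[0,0,-0.7],0,1],
  [[0,0,-0.12],0,1],
  [[0,0,-0.12],0,1],
  [[0,0,-0.12],0,1],
  [[0,0,0],0,1],
])

```text
t: 11.35
tool_pos: [476.4, -13.9, 97.3]
eef_rot: [0.0, 0.977, 0.212, 0.0]
force: [-0.1, -1.0, -0.6]
opening: 0.002
finger_force: 0.0
```

No force at z = 97, so I'm checking.

```bash
python3 - <<'E'
from h import *
s=env.observe();print(s["tool_pos"],s["force"])
pic("wrist","w4");pic("scene","s4")
print(env.landmark_of("dial_bar","wrist"),env.landmark_of("dial_bar","scene"))
a=cv2.imread("pics/s4.png")[150:310,180:400];a=cv2.resize(a,(440,320))
cv2.imwrite("pics/m4.png",np.vstack([np.pad(a,((0,0),(0,200),(0,0))),cv2.imread("pics/w4.png")[80:340]]))
E
```

```text
[476.40145579 -13.87839332  97.28281241] [-0.0819386  -1.00275317 -0.57982629]
[{'at': [295.7, 314.4], 'p': 0.78}] [{'at': [426.0, 178.3], 'p': 0.8}, {'at': [237.3, 219.0], 'p': 0.6}]
```

View pics/m4.png

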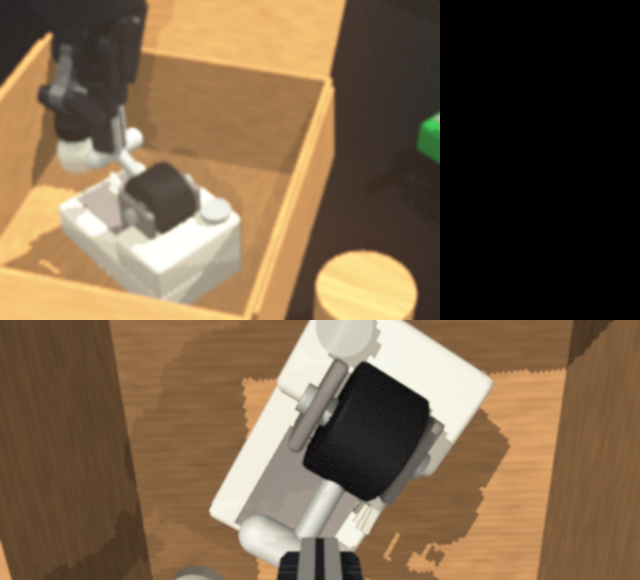

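```bash
python3 - <<'E'
from h import *
s=env.observe();T=s["tool_pos"];print(T,s["force"])
print("tcp wrist",proj("wrist",T),"scene",proj("scene",T))
for B in([475,-11,98],[472,-8,98],[470,-5,98],[474,-11,90]):
    print(B,proj("wrist",B),proj("scene",B))
print(tri("wrist",(295.7,314.4),"scene",(237.3,219)),atz("wrist",(265,297),98), atz("wrist",(295.7,314.4),98))
cv2.imwrite("pics/m5.png",np.vstack([cv2.resize(cv2.imread("pics/w4.png")[250:350,240:400],(480,300)),cv2.resize(cv2.imread("pics/s4.png")[190:265,200:320],(480,300),interpolation=2)]))
E
```

```text
[477.70925119 -14.08410953  97.08647694] [-0.19211996  0.4314836   0.52759083]
tcp wrist [319.17524068 317.96697646] scene [235.05954893 224.80849154]
[475, -11, 98] [308.66378889 321.99085144] [235.32649075 222.50779867]
[472, -8, 98] [298.08841409 325.53624876] [235.47953523 220.64301538]
[470, -5, 98] [288.62400077 326.90607071] [236.08939572 219.08285371]
[474, -11, 90] [308.07191892 314.06947793] [235.43618055 226.34280821]
(array([475.7,  -5.6, 100.7]), np.float64(3.0)) [477.7   7.7  98. ] [475.9  -5.3  98. ]
```

View pics/m5.png

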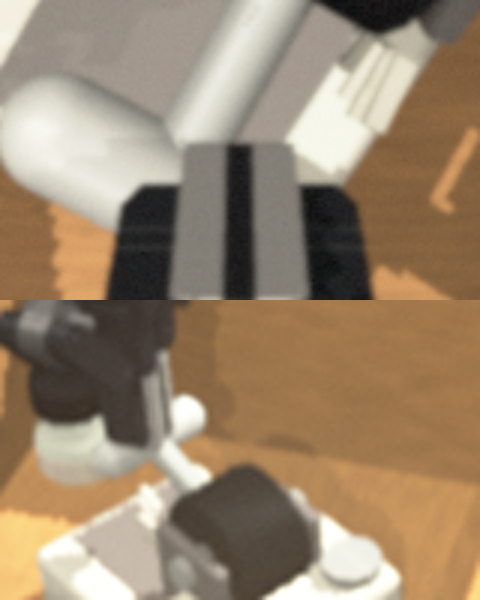

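apply_moves([
  [[-0.04,0.03,-0.06],0,1],
  [[-0.02,0,-0.06],0,1],
  [[0,0,0],0,1],
])

```text
t: 11.92
tool_pos: [475.4, -13.1, 91.1]
eef_rot: [0.001, 0.977, 0.212, 0.002]
force: [1.2, -2.4, 4.7]
opening: 0.002
finger_force: 2.7
```

```bash
python3 - <<'E'
from h import *
s=env.observe();print(s["t"],s["tool_pos"],s["force"],s["moment"],s["effort"])
pic("wrist","w6");pic("scene","s6")
s=env.observe();print(s["tool_pos"],s["force"])
cv2.imwrite("pics/m6.png",np.vstack([cv2.resize(cv2.imread("pics/w6.png")[250:350,240:400],(480,300)),cv2.resize(cv2.imread("pics/s6.png")[190:265,200:320],(480,300),interpolation=2)]))
E
```

```text
11.925 [475.40660061 -13.09606208  91.05807039] [ 1.15228953 -2.41542723  4.70129584] [-0.48464147 -0.16910313 -0.08017503] [ 1.27447173e+00 -3.35699916e+01 -6.04444742e+00  4.31000423e-01
  5.00358436e-01  1.61285209e-02]
[475.40724344 -13.1084548   91.05778792] [ 0.27077192 -2.74274714  5.06794607]
```

View pics/m6.png

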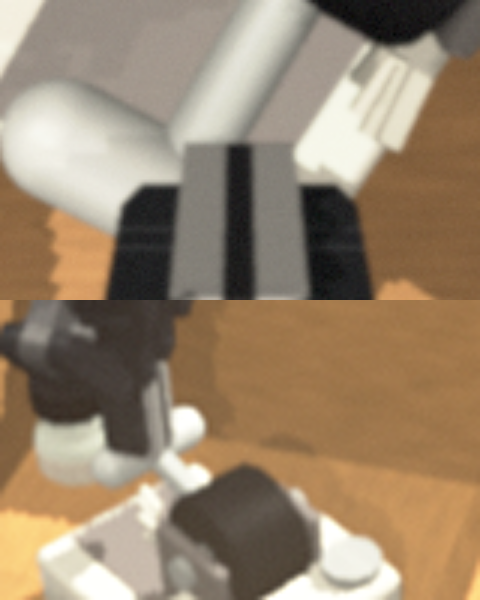

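Contact is made, and the bar now moves down with the fingertips. I'm pressing on.

apply_moves([
  [[-0.02,0.02,-0.08],0,1],
  [[0,0,-0.08],0,1],
  [[0,0,0],0,1],
])

```text
t: 12.4
tool_pos: [473.4, -11.9, 82.6]
eef_rot: [0.001, 0.977, 0.212, 0.001]
force: [0.8, -2.5, 3.6]
opening: 0.003
finger_force: 1.8
```

apply_moves([
  [[0,0,-0.08],0,1],
  [[0,0,-0.08],0,1],
  [[0,0,0],0,1],
])

```text
t: 12.78
tool_pos: [472.8, -11.7, 74.7]
eef_rot: [0.001, 0.977, 0.213, 0.0]
force: [-0.1, -2.6, 5.9]
opening: 0.003
finger_force: 3.0
```

apply_moves([
  [[0,0,-0.06],0,1],
  [[0,0,-0.06],0,1],
  [[0,0,0],0,1],
])

```text
t: 13.15
tool_pos: [473.1, -11.7, 68.7]
eef_rot: [0.001, 0.977, 0.212, 0.001]
force: [-0.6, -3.6, 5.7]
opening: -0.001
finger_force: 2.8
```

apply_moves([
  [[0,0,-0.05],0,1],
  [[0,0,-0.05],0,1],
  [[0,0,0],0,1],
])

```text
t: 13.52
tool_pos: [473.7, -11.8, 64.2]
eef_rot: [0.001, 0.977, 0.212, 0.001]
force: [-0.3, -3.5, 9.9]
opening: 0.001
finger_force: 4.8
```

```bash
python3 - <<'E'
from h import *
pic("wrist","w7");pic("scene","s7")
s=env.observe();print(s["tool_pos"],s["force"])
cv2.imwrite("pics/m7.png",np.vstack([cv2.resize(cv2.imread("pics/w7.png")[250:350,220:420],(600,300)),cv2.resize(cv2.imread("pics/s7.png")[190:265,180:330],(600,300),interpolation=2)]))
E
```

```text
[473.63285966 -11.81416541  64.21579944] [-0.37227621 -3.04938158  9.58034205]
```

View pics/m7.png

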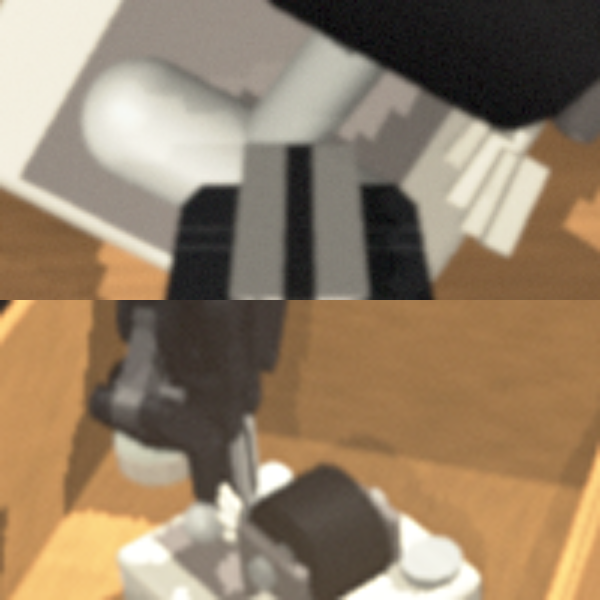

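apply_moves([
  [[0,0,-0.04],0,1],
  [[0,0,0],0,1],
  [[0,0,0],0,1],
])

```text
t: 14.0
tool_pos: [473.8, -11.9, 63.6]
eef_rot: [0.001, 0.977, 0.213, 0.002]
force: [-1.2, -2.9, 22.0]
opening: 0.001
finger_force: 11.1
```

```bash
python3 - <<'E'
from h import *
s=env.observe();print(s["t"],s["tool_pos"],s["force"])
for z in(70,65,60,55): print(z,proj("scene",[472,-6,z]),proj("scene",[472,-11,z]))
E
```

```text
14.0 [473.77454261 -11.85623056  63.58081688] [-1.1641019  -2.90178206 22.02005597]
70 [238.40475702 234.12655642] [235.92662049 235.79056692]
65 [238.73412184 236.57097835] [236.26945945 238.23737617]
60 [239.06030968 238.99182192] [236.60897734 240.66048329]
55 [239.38336628 241.38942665] [236.94522219 243.06023101]
```

The end stop is reached at z ≈ 64, as predicted, with a 22 N push, and it is holding. I'm handing in.

```bash
python3 -c "
from h import *
print(env.sign_off())"
```

```text
the job is handed in; nothing more can be done
None
```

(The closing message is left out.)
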